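# Clamp the test cell to the set load

## Robot

A 7-joint arm with a two-finger parallel gripper is mounted at the origin on the work surface. World frame = base frame: x ahead of the robot, y to its left, z up, the work surface at z = 0. Lengths are in m, angles in rad, forces in N, time in s.
With the tool pointing down it reaches from about 0.4 to 0.875 m from the base axis. Payload 19.3 kg.
Tool frame: the origin (TCP) lies midway between the tips of the shut fingers; the grasp point (between the pads) lies 19 mm behind it; z points along the fingers, y is the line along which they close (so a half turn about z gives the same grasp; the last joint's range is limited). The gripper opens to 85 mm and grips with 20 to 120 N. Pads are 22 mm wide; open, the fingers measure 114 mm over their backs; the gripper's body (76 mm by 85 mm) begins 54 mm behind the grasp point. The pads swing forward as they close: fully open they stand 13 mm farther back than shut.
Start: joints at [-0.07, 0.521, -0.036, 1.599, 0.021, 1.021, -0.113], TCP at [0.625, -0, 0.21] pointing down, gripper open.
Joint ranges: [-2.91, 2.91], [-0.3, 2.13], [-1.5, 1.42], [0.17, 2.43], [-1.26, 4.41], [0.16, 1.93], [-2.52, 2.52]. Speed limits (rad/s): [1.89, 1.89, 2.39, 2.39, 3.01, 3.01, 3.01].

## Interface

Orientations are given as [roll, pitch, yaw] about the fixed x, y, z axes, in that order (R = Rz(yaw) Ry(pitch) Rx(roll)).
In Python, from workcell import * gives the robot as it stands.
- The arm moves only by the shell command python3 -m creep 'ROWS' [FORCE]. ROWS is JSON, a list that holds one entry, the list of rows, each a list of 7 numbers: the closure, from -1 (fully open) to 1 (shut), then the shift along the tool's x, y, z in m, then the turn, a rotation vector about the tool's x, y, z in degrees. A call has 1 to 10 rows; each row shifts and turns the commanded pose from where the row before left it, along the tool's axes as they then stand; what a row does not reach is not made up. A row lasts 1/10 s, in which the tool goes at most 50 mm and 8.59 degrees, less where a joint would pass 70% of its speed; a pose out of reach is approached as far as the arm can. A call is refused whole if a number of a shift passes 0.05 or a number of a turn 8.59, either way. A call with a gripper value outside its range is refused whole. The fingers move at their own pace and stop on an object; FORCE is the grip in N (left out, the last holds). Time passes only in rows, so rows that do not move let the fingers close. It gives the time, the measured TCP pose, the force, the opening and the grip force at its end, in the units of the state.
- observe(): the state, without advancing time (a new reading comes with each control period).
- grab_frame(name): name is "scene" or "side" or "wrist"; returns a dict with "image" (420x560x3 uint8, red, green, blue), "range_z" (420x560 float32, m along the optical axis (not along the pixel's ray), 0 where there is no reading), "fx", "fy", "cx", "cy" (pixels), "k1" (the pictures are not rectified: a ray, as slopes to the right and down, at radius r is drawn at 1 + k1 r^2 times it, then the intrinsics apply), "R" (3x3) and "t" (3): a world point X has camera coordinates R X + t; the wrist camera has in their place "T_tool_cam" (4x4, takes a point from camera to tool coordinates, whose origin is the TCP and whose axes are the flange's). Camera axes: x right, y down, z forward; pixel columns grow to the right and rows downward; lengths in m; the calibration is good to about 2 mm. A picture is of the moment at which its call begins: read the wrist's pose just before it.
- job_done(): hands the job in; it is judged then, once.
Trained networks look in a picture, given as the dict that the camera call returned (one of the last four; its "shot" number tells which), for a name from the list of things; names that differ only in an ending like _2 or _b are one class to them, and where a whole thing is asked for, a point or a joint stands for the part that bears it (a point fixed in the world has none). Each returns a list of dicts, best first, with "confidence" (0 to 1); they miss things now and then, are a little off and sometimes report something else, mostly with a low value. They report only what shows in the picture. A call takes as long as a camera call. They do not tell look-alikes from the thing itself.
- find_in(picture, thing): "extent" ([centre column, centre row, width, height] in pixels, round what is visible of it).
- outline_of(picture, thing): "region" (420x560 bool, what is visible of it) and "extent" ([centre column, centre row, width, height] in pixels, round what is visible of it).
- tip_of(picture, thing): "position" ([column, row] in pixels: a listed point, or the origin of a listed thing).
The state is a dict: "clock": time; "qpos": joint angles; "qd": joint speeds; "joint_efforts": joint torques, N m; "position": TCP position; "tool_rot": TCP orientation; "force": force on the tool from outside, world axes, zero at the start; "moment": the same for the moment, N m; "grip_width": finger opening in m; "finger_force": force on a finger pad.
Only numpy, scipy, OpenCV 4.12 (cv2) and the standard library are available. Lean on these libraries where they do the work, as an engineer would, in place of code of your own. Each camera call takes 0.05 s, during which the arm holds its last target. There are 200 camera calls.

## Task

Slide the membrane test cell, by its handle, between the guide rails of the cell clamp until it is fully home against the back stop, meeting the stop gently. Then turn the knurled knob on top of the clamp clockwise until the gauge pointer stands on the set hand, without over-tightening past it or leaning on the knob, and let go. Leave the set hand where it is and do not disturb the other things on the bench.

Things in the scene. Friction and masses are not known exactly. Their poses are not given: they have to be found in the camera images.
- press: the cell clamp, a grey C-frame screw press bolted to the bench. Origin: on the bench under the spindle axis; x from its open front to its column, z up. Bed 265 x 110 mm (x -140 to +125), top 12 mm above the bench. The sprung head that carries the screw (radius 26 mm about the spindle axis, 68 mm wide behind, heights 100 to 155 mm) rides up the column (x 64 to 124, 60 mm wide) against springs
- nest (a point): on top of the bed, on the spindle axis: where point cell_center lies when the cell is fully home; axes as the clamp's. Two steel guide rails 8 mm high, 67 mm apart, run along x from -20 to +35 mm of here; their flared mouths reach forward to x = -45 mm, about 80 mm apart there
- stop: the dark steel back stop, a bar 67 mm wide, 16 mm high across the rear end of the rails; origin on the bed at the middle of its front face, 32 mm behind (+x of) the spindle axis. It should be met with less than 20 N
- knob_grip (a point): centre of the black round knurled knob on top, 44 mm across, 30 mm tall, half-way up; upright axis, gripped at any yaw; 30 mm free beneath it. Clockwise from above it screws itself and the foot down through the head, 12 mm a turn (1.9 mm per rad), until the foot meets the cell; then it stays level and the head climbs. Takes 0.12 to 0.18 N m, turns back as easily, stays where left
- gauge (a joint): gauge pointer, rad from zero, growing clockwise from above: 0.45 rad per mm that the sprung head has climbed. 0 while the 28 mm wide foot is clear of the cell (at first by 1 to 3 mm, not given exactly), then 0.86 rad per rad of knob. Springs 2.5 N/mm, start to give at about 10 N: lifting the knob harder than that with the gripper also moves the pointer, falsely
- spindle: the steel screw spindle with its round pressure foot, 28 mm wide, at the lower end and the knob at the top; origin on its axis, 46 mm below the underside of the foot. At the set hand the foot presses on the cell with 17 to 24 N; any push down on the knob goes straight to the cell on top of that, and the cell stands 40 N in all
- pointer_tip (a point): tip of the thin black gauge pointer, 35 mm from the dial centre. The gauge is the round white dial, 98 mm across, lying face up on the clamp's column, centred 96 mm behind the knob axis, face 177 mm above the bench
- set_hand (a joint): angle of the set hand, rad, on the same scale as the pointer (equal values: pointer on the set hand); set before the job, between 1.2 and 2.3. A stiff steel marker on the dial's rim, not to be moved
- set_tip (a point): the point 35 mm from the dial centre to which the set hand points and where the pointer tip should stand. The set hand is a 9 mm wide steel tab on the rim with a narrow tongue pointing inward; x axis outward along it, y anticlockwise
- cell_center (a point): centre of the underside of the cell: a silver bolted disc 56 mm wide on a steel carrier plate 64 x 64 x 8 mm, 30 mm high in all, about 0.42 kg, lying on the clamp's bed in front of the rails, a little askew. x axis from its handle to the disc, z up. It slides on the bed; no lifting needed
- cell_handle (a point): grip point of the cell's handle: a black upright tab 14 mm wide (along the cell's y), 26 mm long, 46 mm high, on a stem in front of the cell; the point is 88 mm in front of (-x of) cell_center, 33 mm above the cell's underside, 13 mm below the tab's top; free all round
- tube_a: capped plastic centrifuge tube lying on the bench, 115 mm long, 35 mm across the orange cap; origin under its middle; leave it alone
- beaker: glass beaker, 96 mm wide, 125 mm tall; origin at the centre of its underside; leave it alone
- gasket: flat white spare gasket ring, 54 mm across, 5 mm thick, lying on the bench; origin at the centre of its underside; leave it alone
- tweezers: steel tweezers lying on the bench, 140 mm long, 9 mm high; origin under their middle; leave it alone
- hex_key: dark steel hex key lying on the bench, 75 x 26 mm, 6 mm high; origin at its bend; leave it alone
- jar: amber glass jar with a white cap, 60 mm wide, 85 mm tall; origin at the centre of its underside; leave it alone
- flask_stopper: white plastic flask stopper, 30 mm wide, 34 mm tall, standing; origin at the centre of its underside; leave it alone
Mind the look-alikes: they are no part of the job. What is shaped like the part that bears cell_center but red is not meant.

How it is judged:
On the way, in this order (a step that is already met when the one before it is completed fails the run):
1. the cell is fully home against the back stop, between the rails (x of cell_center in the frame of nest above -0.002 m and y of cell_center in the frame of nest between -0.004 and 0.004 m and z of cell_center in the frame of nest below 0.003 m and angle between the x axis of cell_center and the x axis of nest, either way round below 0.1 rad), for 0.2 s.
2. with the cell home, the gauge pointer stands on the set hand (all of step 1 and distance between pointer_tip and set_tip below 0.0045 m), for 0.3 s.
At the end, for the whole second after the job is handed in: The cell is home between the rails (its centre no more than 2 mm short of the nest, within 4 mm sideways, 0.1 rad of yaw, flat on the bed) and the tip of the gauge pointer is within 4.5 mm of the set hand's point (about 0.13 rad) and at rest (all of step 2 and velocity of joint gauge between -0.05 and 0.05 rad/s); the robot touches nothing.
It fails at once if the cell is driven against the back stop with more than 20 N (contact force between cell and stop above 20 N).
It fails at once if the cell is over-tightened: the pointer runs more than 10 mm (about 0.29 rad) past the set hand (y of pointer_tip in the frame of set_tip below -0.01 m).
It fails at once if the cell is crushed: the foot presses on it with more than 40 N (contact force between cell and spindle above 40 N).
It fails at once if the set hand is moved (distance of set_tip from where it was at the start of the episode above 0.005 m).
It fails at once if one of the other things on the bench is disturbed (moved more than 25 mm) (distance of any of tube_a, beaker, gasket, tweezers, hex_key, jar, flask_stopper from where it was at the start of the episode above 0.025 m).
It also fails if it takes over 72 s, if anything falls off the work surface, if the arm or the gripper's body presses on something with over 40 N, if the wrist force passes 120 N, or if a joint passes its speed limit or range.

## Working session

There is one attempt and no reset: what is moved stays moved. The work goes in short steps, Python scripts to look and compute and a shell command to move; the robot and the scene stay as the last step left them, time stands still between calls to the robot, and variables do not carry over. Pictures are saved under pics/ and viewed, at most 10 in all, crops included, and the job is handed in when it is done.

```bash
ls; mkdir -p pics
cat > h.py <<'E'
from workcell import *
import numpy as np, cv2
from scipy.spatial.transform import Rotation as Ro
def ray(f,u,v):
    d=np.array([(u-f['cx'])/f['fx'],(v-f['cy'])/f['fy']]); s=d.copy()
    for _ in range(20): s=d/(1+f['k1']*(s@s))
    return np.array([s[0],s[1],1.])
def cam(f,st=None):
    if 'R' in f and f['R'] is not None and 'T_tool_cam' not in f:
        R=np.array(f['R']).T; return R,-R@np.array(f['t'])
    T=np.array(f['T_tool_cam']); Rt=Ro.from_euler('xyz',st['tool_rot']).as_matrix()
    return Rt@T[:3,:3], Rt@T[:3,3]+np.array(st['position'])
def onz(f,uv,z,st=None):
    R,o=cam(f,st); d=R@ray(f,*uv); return o+d*(z-o[2])/d[2]
def dep(f,uv,st=None):
    R,o=cam(f,st); u,v=int(round(uv[0])),int(round(uv[1]))
    p=f['range_z'][max(0,v-2):v+3,max(0,u-2):u+3]; p=p[p>0]
    return o+R@ray(f,*uv)*np.median(p) if len(p) else None
def save(f,n): cv2.imwrite('pics/'+n,cv2.cvtColor(f['image'],cv2.COLOR_RGB2BGR))
E
python3 - <<'E'
from h import *
np.set_printoptions(precision=3,suppress=True)
print(observe())
for c in ['scene','side','wrist']:
    st=observe(); f=grab_frame(c); save(f,c+'.png'); 
    for t in ['cell_center','cell_handle','knob_grip','pointer_tip','set_tip','stop','nest','press']:
        for r in tip_of(f,t)[:2]: print(c,t,r['confidence'],np.array(r['position']),dep(f,r['position'],st))
a=[cv2.imread(f'pics/{c}.png') for c in ['scene','side']]
cv2.imwrite('pics/both.png',cv2.resize(np.vstack(a),(400,600)))
E
```

```text
pics
{'clock': 0.0, 'qpos': array([-0.07 ,  0.522, -0.036,  1.6  ,  0.021,  1.021, -0.113]), 'qd': array([ 0.   ,  0.001,  0.001, -0.   ,  0.001,  0.   , -0.   ]), 'joint_efforts': array([ -0.004, -92.711,   1.978, -36.993,   0.018,   0.008,  -0.   ]), 'position': array([ 0.625, -0.   ,  0.21 ]), 'tool_rot': array([-3.14 ,  0.   ,  1.571]), 'force': array([0.185, 0.427, 0.781]), 'moment': array([-0.03 ,  0.045, -0.041]), 'finger_force': 0.0, 'grip_width': 0.08496007172387457}
scene cell_center 0.82 [208.  221.5] [ 0.362 -0.09   0.03 ]
scene cell_center 0.61 [241.9 331.8] [ 0.716 -0.253  0.031]
scene cell_handle 0.98 [228.3 352.6] [ 0.743 -0.319  0.046]
scene cell_handle 0.87 [226.1 233.6] [ 0.444 -0.083  0.04 ]
scene knob_grip 0.6 [303.6 213.7] [ 0.676 -0.004  0.269]
scene pointer_tip 0.47 [342.1 230.4] [0.734 0.089 0.177]
scene set_tip 0.59 [337.3 254.2] [0.778 0.02  0.18 ]
scene stop 0.59 [313.  265.9] [0.709 0.015 0.058]
scene nest 0.64 [301.1 258.9] [0.648 0.032 0.011]
scene press 0.73 [246.  268.5] [ 0.557 -0.104 -0.001]
side cell_center 0.89 [362.8 280.7] [ 0.336 -0.066  0.029]
[... 487 characters left out ...]
side press 0.34 [268.7 276.5] [0.529 0.058 0.031]
wrist cell_center 0.96 [199.4 140.8] [0.549 0.039 0.042]
wrist cell_center 0.73 [333.1 358.5] [ 0.69  -0.218  0.031]
wrist cell_handle 0.89 [ 4.2 75.2] [0.36  0.106 0.044]
wrist cell_handle 0.86 [103.1 151.5] [0.461 0.032 0.058]
wrist knob_grip 0.8 [320.2 180. ] [0.642 0.039 0.232]
wrist knob_grip 0.32 [ 99.9 152.2] [0.458 0.031 0.058]
wrist pointer_tip 0.85 [484.7  98.8] [0.741 0.075 0.177]
wrist set_tip 0.7 [523.4 191.7] [0.774 0.022 0.177]
wrist set_tip 0.24 [199.2 141.8] [0.549 0.038 0.042]
wrist stop 0.44 [198.2 144.7] [0.548 0.035 0.042]
wrist stop 0.38 [295.6 140. ] [0.632 0.055 0.225]
wrist press 0.71 [297.4 139.6] [0.633 0.055 0.227]
```

View pics/scene.png

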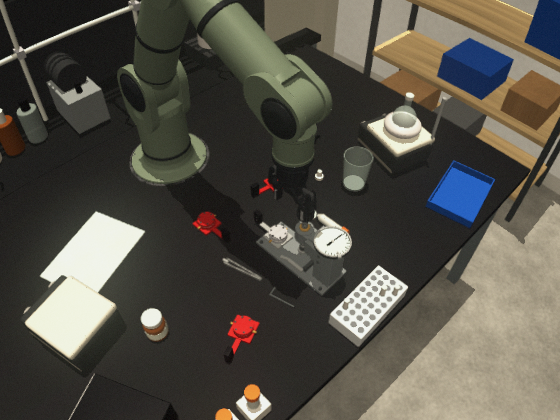

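View pics/side.png

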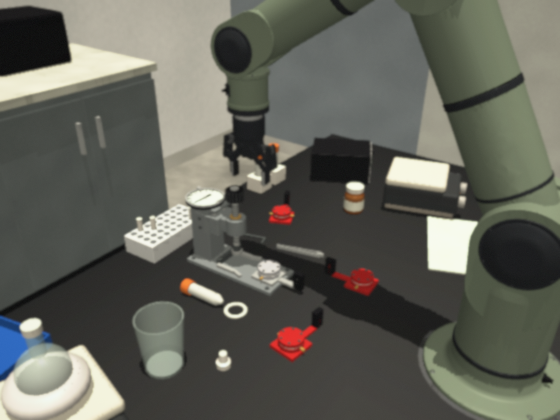

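View wrist.

View pics/wrist.png

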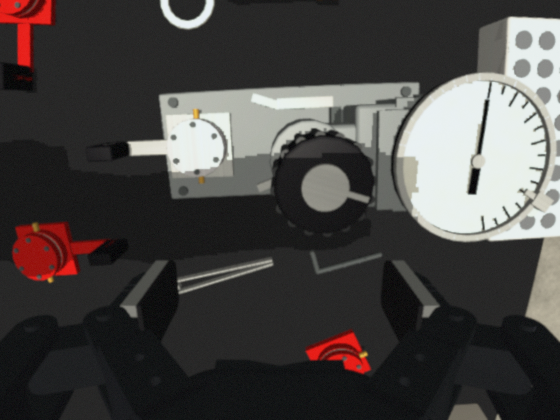

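Run:
```python
from h import *
np.set_printoptions(precision=4,suppress=True)
st=observe(); f=grab_frame('wrist')
R,o=cam(f,st); print('cam',o,R[:,2])
# disc and knob via outline + depth
def cloud(f,m,st):
    R,o=cam(f,st); v,u=np.where(m&(f['range_z']>0))
    return np.array([o+R@ray(f,a,b)*f['range_z'][b,a] for a,b in zip(u[::3],v[::3])])
for t in ['cell_center','cell_handle','knob_grip','gauge','set_hand','press','spindle']:
    for r in outline_of(f,t)[:2]:
        P=cloud(f,r['region'],st)
        if len(P): print(t,r['confidence'],np.array(r['extent']),np.percentile(P,2,axis=0),np.median(P,0),np.percentile(P,98,axis=0))
for t,z in [('cell_center',.012),('cell_handle',.045),('knob_grip',.217),('pointer_tip',.178),('set_tip',.178)]:
    for r in tip_of(f,t)[:2]: print(t,r['confidence'],r['position'],onz(f,r['position'],z,st))
```

```text
cam [0.6255 0.0678 0.3736] [-0.0007 -0.2707 -0.9627]
cell_center 0.91 [28.7 45.3 57.4 90.6] [0.3392 0.0941 0.0008] [0.3612 0.1572 0.0094] [0.3934 0.1788 0.0456]
cell_center 0.77 [335.4 351.1  68.2  41.5] [ 0.6617 -0.2496  0.0012] [ 0.704  -0.2181  0.012 ] [ 0.738  -0.2006  0.0309]
cell_handle 0.98 [337.1 353.2  60.2  46.5] [ 0.6625 -0.2455  0.0002] [ 0.7035 -0.2181  0.0105] [ 0.7356 -0.2017  0.0308]
cell_handle 0.88 [158.8 146.4 149.3  75.5] [0.4513 0.001  0.0166] [0.5409 0.0325 0.0411] [0.5751 0.0627 0.0581]
knob_grip 0.89 [324.9 183.7 107.7 110. ] [0.624  0.0159 0.2068] [0.6437 0.0378 0.2291] [0.6646 0.057  0.2329]
gauge 0.85 [480.5 145.4  22.6  96.3] [0.737  0.0207 0.1756] [0.7405 0.0405 0.1789] [0.7445 0.0735 0.1806]
gauge 0.7 [324.2 183.7 108.4 110. ] [0.624  0.016  0.2096] [0.6436 0.0378 0.2291] [0.6645 0.057  0.2328]
set_hand 0.85 [541.  201.3  29.8  23.4] [0.772  0.0115 0.1786] [0.7812 0.0182 0.1831] [0.7892 0.0237 0.1844]
press 0.86 [358.  156.8 398.2 167.5] [ 0.5243 -0.0126  0.0107] [0.6942 0.0455 0.1761] [0.7824 0.0876 0.232 ]
spindle 0.62 [324.6 183.4 113.5 112.2] [0.6239 0.0152 0.1816] [0.6435 0.0377 0.2291] [0.6651 0.0571 0.2329]
cell_center 0.84 [200.5, 140.4] [0.5435 0.0367 0.012 ]
cell_center 0.76 [48.9, 246.7] [ 0.3549 -0.0836  0.012 ]
cell_handle 0.84 [6.1, 74.0] [0.3636 0.1066 0.045 ]
cell_handle 0.74 [105.9, 256.2] [ 0.4425 -0.0796  0.045 ]
knob_grip 0.89 [320.6, 180.9] [0.6444 0.0358 0.217 ]
pointer_tip 0.95 [484.7, 98.0] [0.7404 0.0757 0.178 ]
set_tip 0.84 [520.7, 188.2] [0.7714 0.0241 0.178 ]
```

Run:
```python
from h import *
np.set_printoptions(precision=4,suppress=True)
st=observe(); f=grab_frame('wrist')
g=lambda uv,z:onz(f,uv,z,st)
print('bed',[g(p,.012) for p in [(161,96),(172,198),(418,84)]])
print('dial',g((478,160),.178),'disc',g((197,145),.042),'handle top',g((103,152),.058))
a=g((161,96),.012);b=g((172,198),.012);c=g((418,84),.012)
print('yaw side',np.arctan2(*(c-a)[1::-1]),'front',np.arctan2(*(a-b)[1::-1])-np.pi/2,np.linalg.norm(a-b),np.linalg.norm(c-a))
# black handle top cluster & disc by depth
R,o=cam(f,st); v,u=np.mgrid[60:240,60:260]; v=v.ravel();u=u.ravel()
P=np.array([o+R@ray(f,x,y)*f['range_z'][y,x] for x,y in zip(u,v)])
for n,lo,hi,xl,xh in [('disc',.037,.046,.5,.6),('tab',.052,.065,.42,.5),('bed',.008,.016,.5,.6),('stem',.02,.05,.478,.505)]:
    q=P[(P[:,2]>lo)&(P[:,2]<hi)&(P[:,0]>xl)&(P[:,0]<xh)&(P[:,1]>-.02)&(P[:,1]<.08)]
    if len(q): print(n,len(q),np.percentile(q,2,axis=0),q.mean(0),np.percentile(q,98,axis=0)); print(cv2.minAreaRect(q[:,:2].astype(np.float32)*1000))
```

```text
bed [array([0.5053, 0.0818, 0.012 ]), array([ 0.5087, -0.0249,  0.012 ]), array([0.7652, 0.0941, 0.012 ])]
dial [0.7411 0.0406 0.178 ] disc [0.5467 0.0349 0.042 ] handle top [0.4614 0.0311 0.058 ]
yaw side 0.047072756225108696 front 0.03142460199185315 0.10678031811472931 0.2601182519013323
disc 2634 [0.5194 0.0073 0.0401] [0.5446 0.0325 0.0419] [0.5695 0.0573 0.0438]
((544.23583984375, 31.922260284423828), (54.93896484375, 54.86823272705078), 28.476207733154297)
tab 443 [0.4445 0.0227 0.0527] [0.4579 0.03   0.0573] [0.4694 0.0366 0.0591]
((456.5838317871094, 29.64915657043457), (26.88730812072754, 14.54472827911377), 0.977618932723999)
bed 4514 [ 0.506  -0.0185  0.0103] [0.563  0.0323 0.0119] [0.599  0.0791 0.0143]
((551.286865234375, 30.079444885253906), (97.41925048828125, 99.80694580078125), 0.07183524966239929)
stem 1 [0.4919 0.0343 0.0203] [0.4919 0.0343 0.0203] [0.4919 0.0343 0.0203]
((491.8704833984375, 34.29254150390625), (0.0, 0.0), 0.0)
```

```bash
python3 -m creep '[[[-1,0,0,-0.05,0,0,0],[-1,0.01,-0.042,0,0,0,0],[-1,0.01,-0.042,0,0,0,0],[-1,0.01,-0.042,0,0,0,0],[-1,0,-0.041,0,0,0,0]]]' 30; python3 -m creep '[[[-1,0,0,0,0,0,-8.5],[-1,0,0,0,0,0,-8.5],[-1,0,0,0,0,0,-8.5],[-1,0,0,0,0,0,-8.5],[-1,0,0,0,0,0,-8.5],[-1,0,0,0,0,0,-8.5],[-1,0,0,0,0,0,-8.5],[-1,0,0,0,0,0,-8.5],[-1,0,0,0,0,0,-8.5],[-1,0,0,0,0,0,-8.5]]]'; python3 -m creep '[[[-1,0,0,0,0,0,-7],[-1,0,0,0.05,0,0,0],[-1,0,0,0.05,0,0,0],[-1,0,0,0,0,0,0],[-1,0,0,0,0,0,0]]]'
python3 - <<'E'
from h import *
np.set_printoptions(precision=4,suppress=True)
st=observe(); f=grab_frame('wrist'); save(f,'w2.png'); print(st['clock'],st['position'],st['tool_rot'],st['force'])
R,o=cam(f,st); v,u=np.mgrid[0:420:2,0:560:2]; v=v.ravel();u=u.ravel()
P=np.array([o+R@ray(f,x,y)*f['range_z'][y,x] for x,y in zip(u,v)])
for n,lo,hi,xl,xh in [('disc',.037,.046,.5,.6),('tab',.052,.065,.42,.49)]:
    q=P[(P[:,2]>lo)&(P[:,2]<hi)&(P[:,0]>xl)&(P[:,0]<xh)&(P[:,1]>-.02)&(P[:,1]<.08)]
    if len(q): print(n,len(q),q.mean(0),cv2.minAreaRect(q[:,:2].astype(np.float32)*1000))
for r in tip_of(f,'cell_handle')[:2]: print(r['confidence'],r['position'],onz(f,r['position'],.045,st))
E
```

```text
clock: 2.55
position: [0.4562, 0.031, 0.2603]
tool_rot: [3.141, -0.0, 1.572]
force: [0.3, -0.5, 0.9]
grip_width: 0.0854
finger_force: 0.0
clock: 3.55
position: [0.458, 0.03, 0.2604]
tool_rot: [3.142, 0.0, 3.06]
force: [-0.9, 0.3, 0.1]
grip_width: 0.0854
finger_force: 0.0
clock: 4.05
position: [0.4581, 0.0301, 0.1612]
tool_rot: [3.142, -0.001, -3.107]
force: [0.6, 0.0, 0.4]
grip_width: 0.0855
finger_force: 0.0
4.05 [0.4581 0.0301 0.1612] [ 3.1416 -0.0011 -3.1066] [0.6206 0.0295 0.3734]
disc 679 [0.5421 0.0321 0.0416] ((542.9810791015625, 31.89320945739746), (54.50080108642578, 53.24949264526367), 2.3571419715881348)
tab 144 [0.4557 0.0297 0.0575] ((456.0086669921875, 29.72107696533203), (24.76799774169922, 12.893908500671387), 2.09738826751709)
0.92 [153.1, 159.3] [ 0.4323 -0.0749  0.045 ]
0.76 [275.9, 190.6] [0.4551 0.0263 0.045 ]
```

View pics/w2.png

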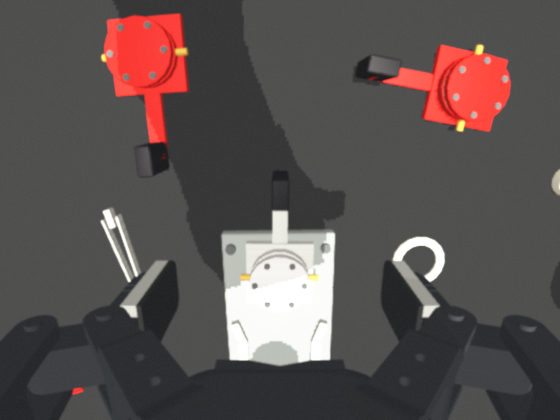

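```bash
python3 -m creep '[[[-1,0.001,0,0.045,0,0,0],[-1,0,0,0.045,0,0,0],[-1,0,0,0.042,0,0,0],[-1,0,0,0,0,0,0],[1,0,0,0,0,0,0],[1,0,0,0,0,0,0],[1,0,0,0,0,0,0],[1,0,0,0,0,0,0],[1,0,0,0,0,0,0],[1,0,0,0,0,0,0]]]' 40; python3 -m creep '[[[1,0,0,0,0,0,0],[1,0,0,0,0,0,0],[1,0,0,0,0,0,0]]]'
```

```text
clock: 5.15
position: [0.4571, 0.0299, 0.0287]
tool_rot: [-3.141, 0.0, -3.107]
force: [-2.6, -0.1, 6.6]
grip_width: 0.0123
finger_force: 41.6
clock: 5.45
position: [0.4569, 0.0299, 0.0286]
tool_rot: [-3.141, -0.0, -3.107]
force: [-2.8, -0.2, 8.8]
grip_width: 0.0125
finger_force: 41.7
```

```bash
python3 -m creep '[[[1,0,0,-0.0005,0,0,0],[1,-0.008,0,0,0,0,0],[1,-0.008,0,0,0,0,0],[1,-0.008,0,0,0,0,0],[1,-0.008,0,0,0,0,0],[1,-0.008,0,0,0,0,0]]]'
python3 - <<'E'
from h import *
np.set_printoptions(precision=4,suppress=True)
st=observe(); f=grab_frame('wrist'); save(f,'w3.png'); print(st['clock'],st['position'],st['tool_rot'],st['force'],st['moment'])
f=grab_frame('side'); save(f,'s3.png')
i=f['image'][160:310,170:330]; 
a=cv2.resize(cv2.cvtColor(i,cv2.COLOR_RGB2BGR),(400,375),interpolation=2); b=cv2.resize(cv2.imread('pics/w3.png'),(400,300)); c=np.zeros((375,800,3),np.uint8); c[:,:400]=a; c[:300,400:]=b; cv2.imwrite('pics/c3.png',c)
E
```

```text
clock: 6.05
position: [0.4921, 0.0305, 0.0289]
tool_rot: [-3.139, -0.009, -3.107]
force: [-33.8, -1.9, 43.7]
grip_width: 0.0124
finger_force: 46.3
6.05 [0.4921 0.0305 0.0289] [-3.1393 -0.0093 -3.1067] [-33.7632  -1.8966  43.6797] [-0.1943  7.1098 -0.0088]
```

View pics/c3.png

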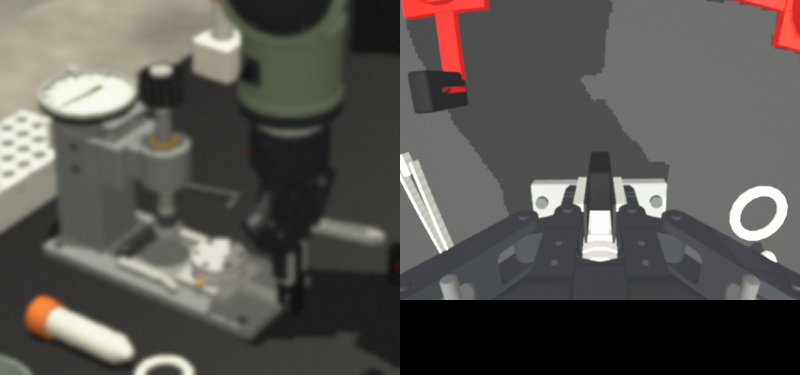

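```bash
python3 -m creep '[[[1,0,0,-0.001,0,0,0],[1,0,0,0,0,0,0],[1,0,0,0,0,0,0]]]';  python3 -m creep '[[[1,0,0,-0.001,0,0,0],[1,0,0,0,0,0,0],[1,0,0,0,0,0,0]]]'
```

```text
clock: 6.45
position: [0.4966, 0.0312, 0.0297]
tool_rot: [-3.141, -0.001, -3.107]
force: [-4.6, -0.2, -0.2]
grip_width: 0.0128
finger_force: 41.3
clock: 6.75
position: [0.497, 0.0313, 0.0308]
tool_rot: [3.142, 0.0, -3.107]
force: [-1.6, -0.9, -1.7]
grip_width: 0.0127
finger_force: 41.1
```

```bash
python3 -m creep '[[[1,-0.003,0,0,0,0,0],[1,-0.003,0,0,0,0,0],[1,-0.003,0,0,0,0,0],[1,-0.003,0,0,0,0,0],[1,-0.003,0,0,0,0,0]]]';  python3 -m creep '[[[1,-0.003,0,0,0,0,0],[1,-0.003,0,0,0,0,0],[1,-0.003,0,0,0,0,0],[1,-0.003,0,0,0,0,0],[1,-0.003,0,0,0,0,0]]]'
```

```text
clock: 7.25
position: [0.5122, 0.0319, 0.0308]
tool_rot: [3.142, -0.0, -3.107]
force: [-2.0, -0.0, -2.0]
grip_width: 0.0122
finger_force: 41.1
clock: 7.75
position: [0.5272, 0.0324, 0.0308]
tool_rot: [3.142, -0.0, -3.107]
force: [-1.6, 0.4, -2.2]
grip_width: 0.0123
finger_force: 41.1
```

```bash
python3 -m creep '[[[1,-0.003,0,0.0005,0,0,0],[1,-0.003,0,0.0005,0,0,0],[1,-0.003,0,0,0,0,0],[1,-0.003,0,0,0,0,0],[1,-0.003,0,0,0,0,0]]]';  python3 -m creep '[[[1,-0.001,0,0,0,0,0],[1,-0.001,0,0,0,0,0],[1,-0.001,0,0,0,0,0],[1,-0.001,0,0,0,0,0]]]'
```

```text
clock: 8.25
position: [0.5422, 0.0329, 0.0298]
tool_rot: [3.142, -0.0, -3.107]
force: [-3.0, -0.6, -0.1]
grip_width: 0.0121
finger_force: 41.2
clock: 8.65
position: [0.5459, 0.033, 0.0298]
tool_rot: [-3.142, -0.0, -3.107]
force: [-3.5, -0.2, -1.5]
grip_width: 0.0127
finger_force: 41.2
```

```bash
python3 -m creep '[[[1,-0.001,0,0,0,0,0],[1,-0.001,0,0,0,0,0],[1,-0.001,0,0,0,0,0],[1,-0.001,0,0,0,0,0],[1,-0.001,0,0,0,0,0]]]';  for i in 1 2 3; do python3 -m creep '[[[1,-0.0005,0,0,0,0,0],[1,-0.0005,0,0,0,0,0]]]' | egrep 'pos|force: \['; done
```

```text
clock: 9.15
position: [0.551, 0.0332, 0.0298]
tool_rot: [3.142, 0.0, -3.107]
force: [-2.5, 0.4, -1.2]
grip_width: 0.0125
finger_force: 41.2
position: [0.5519, 0.0333, 0.0298]
force: [-3.2, -0.7, -0.8]
position: [0.553, 0.0333, 0.0298]
force: [-4.5, -0.4, -0.3]
position: [0.5539, 0.0334, 0.0298]
force: [-2.5, 0.2, -0.6]
```

```bash
for i in 1 2 3 4; do python3 -m creep '[[[1,-0.0005,0,0,0,0,0],[1,-0.0005,0,0,0,0,0]]]' | egrep 'pos|force: \['; done
```

```text
position: [0.555, 0.0333, 0.0298]
force: [-4.3, 0.7, -0.9]
position: [0.556, 0.0334, 0.0298]
force: [-2.9, -0.4, -0.2]
position: [0.557, 0.0334, 0.0298]
force: [-4.1, -1.2, -1.0]
position: [0.558, 0.0335, 0.0298]
force: [-2.6, -1.3, -1.6]
```

```bash
python3 -m creep '[[[1,-0.0005,0,0,0,0,0],[1,-0.0005,0,0,0,0,0]]]' | egrep 'pos|force: \[';python3 -m creep '[[[1,-0.0005,0,0,0,0,0],[1,-0.0005,0,0,0,0,0]]]' | egrep 'pos|force: \['
```

```text
position: [0.5584, 0.0334, 0.0297]
force: [-8.3, -0.6, 1.2]
position: [0.5585, 0.0332, 0.0295]
force: [-12.6, -1.2, 3.4]
```

```bash
python3 -m creep '[[[-1,0,0,0,0,0,0],[-1,0,0,0,0,0,0],[-1,0,0,0,0,0,0],[-1,0,0,0,0,0,0],[-1,0,0,-0.05,0,0,0],[-1,0,0,-0.05,0,0,0],[-1,0,0,-0.05,0,0,0],[-1,0,0,-0.05,0,0,0],[-1,0,0,-0.04,0,0,0],[-1,0,0,0,0,0,0]]]'
python3 - <<'E'
from h import *
np.set_printoptions(precision=4,suppress=True)
st=observe(); f=grab_frame('wrist'); save(f,'w4.png'); print(st['clock'],st['position'],st['tool_rot'],st['force'],st['qpos'])
R,o=cam(f,st); v,u=np.mgrid[0:420:2,0:560:2]; v=v.ravel();u=u.ravel()
P=np.array([o+R@ray(f,x,y)*f['range_z'][y,x] for x,y in zip(u,v)])
for n,lo,hi,xl,xh in [('disc',.037,.046,.58,.7),('tab',.052,.065,.5,.59),('knob',.225,.24,.6,.7)]:
    q=P[(P[:,2]>lo)&(P[:,2]<hi)&(P[:,0]>xl)&(P[:,0]<xh)&(P[:,1]>-.02)&(P[:,1]<.08)]
    if len(q)>3: print(n,len(q),q.mean(0),cv2.minAreaRect(q[:,:2].astype(np.float32)*1000))
E
```

```text
clock: 11.95
position: [0.5621, 0.0339, 0.2754]
tool_rot: [3.141, 0.008, -3.107]
force: [0.0, 0.8, -1.2]
grip_width: 0.0856
finger_force: 0.0
11.95 [0.5621 0.0339 0.2754] [ 3.1411  0.0084 -3.1071] [ 0.0123  0.8382 -1.1583] [ 0.0472  0.3649 -0.285   1.6829  0.1139  1.1015  1.3345]
disc 204 [0.6335 0.0351 0.0419] ((636.42919921875, 35.5098991394043), (38.85471725463867, 51.72433853149414), 1.2800346612930298)
tab 71 [0.5558 0.0325 0.0575] ((555.7669067382812, 32.555931091308594), (24.641250610351562, 11.160276412963867), 1.8965612649917603)
knob 679 [0.642  0.0357 0.2293] ((644.07177734375, 35.60404586791992), (45.845184326171875, 45.791202545166016), 81.17344665527344)
```

View pics/w4.png

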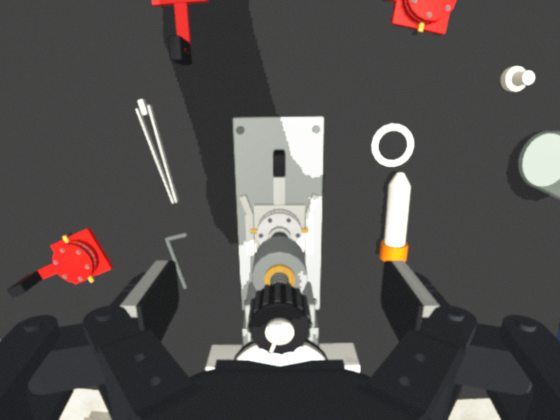

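```bash
python3 -m creep '[[[-1,-0.041,0,0,0,0,0],[-1,-0.041,-0.001,0,0,0,0],[-1,0,0,0,0,0,-8.5],[-1,0,0,0,0,0,-8.5],[-1,0,0,0,0,0,-8.5],[-1,0,0,0,0,0,-8.5],[-1,0,0,0,0,0,-8.5],[-1,0,0,0,0,0,-8.5],[-1,0,0,0,0,0,0],[-1,0,0,0,0,0,0]]]'
python3 - <<'E'
from h import *
np.set_printoptions(precision=4,suppress=True)
st=observe(); print(st['qpos'],st['position'])
for c in ['wrist','scene','side']:
    f=grab_frame(c); save(f,c+'5.png')
    for t,z in [('knob_grip',.217),('pointer_tip',.178),('set_tip',.178)]:
        for r in tip_of(f,t)[:1]: print(c,t,r['confidence'],np.array(r['position']),onz(f,r['position'],z,st))
i=cv2.imread('pics/scene5.png')[190:290,250:390]; j=cv2.imread('pics/wrist5.png')
o=np.zeros((600,800,3),np.uint8); o[:300,:420]=cv2.resize(i,(420,300),interpolation=2); o[300:,:400]=cv2.resize(j,(400,300)); o[300:,400:]=cv2.resize(cv2.imread('pics/side5.png')[150:300,150:350],(400,300)); cv2.imwrite('pics/c5.png',o)
E
```

```text
clock: 13.0
position: [0.6417, 0.0352, 0.269]
tool_rot: [3.141, -0.001, -2.221]
force: [0.9, 0.3, -0.0]
grip_width: 0.0855
finger_force: 0.0
[ 0.1521  0.533  -0.4641  1.4607  0.2454  1.2068  2.1468] [0.6417 0.0352 0.269 ]
wrist knob_grip 0.79 [280.4 219.5] [0.6421 0.0357 0.217 ]
wrist pointer_tip 0.53 [211.4 306.2] [0.7418 0.0716 0.178 ]
wrist set_tip 0.7 [478.3 311.9] [0.5638 0.2181 0.178 ]
scene knob_grip 0.68 [305.7 213. ] [0.6487 0.035  0.217 ]
scene pointer_tip 0.53 [342.3 229.2] [0.732  0.0913 0.178 ]
scene set_tip 0.59 [338.7 254.3] [0.78  0.024 0.178]
side knob_grip 0.78 [235.  196.2] [0.6345 0.051  0.217 ]
side pointer_tip 0.41 [195.3 201.2] [0.7456 0.0748 0.178 ]
side set_tip 0.36 [198.2 300.1] [0.4685 0.355  0.178 ]
```

View pics/c5.png

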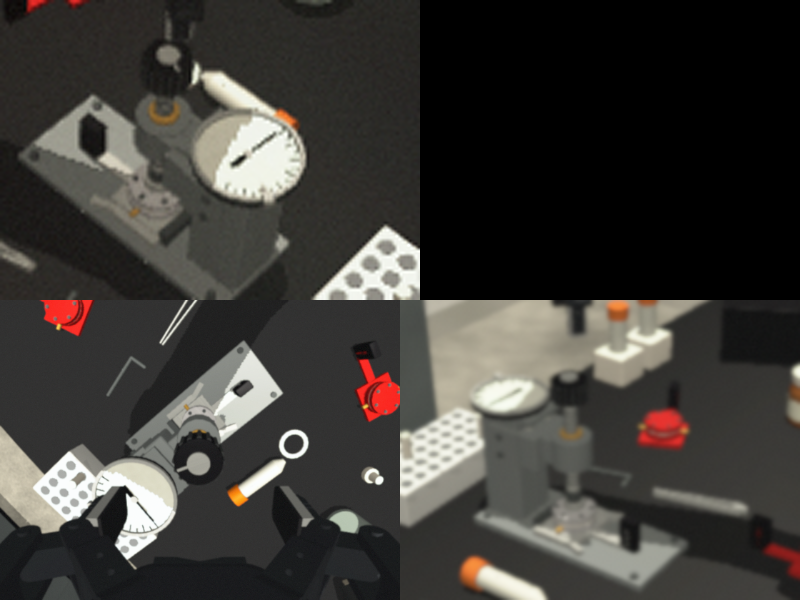

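```bash
python3 -m creep '[[[-1,-0.001,-0.0015,0.03,0,0,0],[-1,0,0,0.03,0,0,0],[-1,0,0,0.01,0,0,0],[-1,0,0,0,0,0,0],[-1,0,0,0,0,0,0]]]'; python3 -m creep '[[[1,0,0,0,0,0,0],[1,0,0,0,0,0,0],[1,0,0,0,0,0,0],[1,0,0,0,0,0,0],[1,0,0,0,0,0,0],[1,0,0,0,0,0,0]]]' 40
```

```text
clock: 14.1
position: [0.6443, 0.0354, 0.201]
tool_rot: [-3.141, 0.001, -2.217]
force: [0.1, 0.8, 0.1]
grip_width: 0.0858
finger_force: 0.0
clock: 14.7
position: [0.6437, 0.0357, 0.2008]
tool_rot: [-3.141, 0.001, -2.217]
force: [-5.2, 0.7, 10.5]
grip_width: 0.042
finger_force: 39.0
```

```bash
python3 -m creep '[[[1,0,0,-0.0003,0,0,8],[1,0,0,0,0,0,8],[1,0,0,0,0,0,0]]]' | egrep 'pos|rot|orce:|width'; python3 -m creep '[[[1,0,0,0,0,0,8],[1,0,0,0,0,0,8],[1,0,0,0,0,0,0]]]'| egrep 'pos|rot|orce:|width'
```

```text
position: [0.6434, 0.0358, 0.2005]
tool_rot: [3.141, -0.0, -2.498]
force: [-4.6, 1.7, 4.3]
grip_width: 0.0414
finger_force: 40.6
position: [0.6433, 0.0361, 0.2001]
tool_rot: [3.141, -0.001, -2.774]
force: [-4.0, 3.1, -0.6]
grip_width: 0.0414
finger_force: 40.8
```

```bash
cat >> h.py <<'E'
C0=np.array([.7411,.0406])
def patch(f,st,z=.178,n=300,s=.0004,c=C0):
    R,o=cam(f,st); i=(np.arange(n)-n/2)*s
    X=np.stack([np.broadcast_to(c[0]+i[None,:],(n,n)),np.broadcast_to(c[1]-i[:,None],(n,n)),np.full((n,n),z)],-1)
    p=(X-o)@R; a=p[...,0]/p[...,2]; b=p[...,1]/p[...,2]; k=1+f['k1']*(a*a+b*b)
    return cv2.remap(f['image'],(f['fx']*a*k+f['cx']).astype(np.float32),(f['fy']*b*k+f['cy']).astype(np.float32),cv2.INTER_LINEAR)
def pointer(f,st):
    best=None; g=cv2.cvtColor(patch(f,st),cv2.COLOR_RGB2GRAY).astype(np.float32)
    th=np.radians(np.arange(-180,180,.5)); r=np.arange(.012,.029,.0004)
    for dx in np.arange(-.006,.0061,.001):
        for dy in np.arange(-.006,.0061,.001):
            u=(dx+r[None]*np.cos(th[:,None]))/.0004+150; v=150-(dy+r[None]*np.sin(th[:,None]))/.0004
            d=cv2.remap(g,u.astype(np.float32),v.astype(np.float32),1)
            m=(np.median(d,0)[None]-d).min(1) if 0 else -np.percentile(d,80,axis=1)
            k=m.argmax()
            if best is None or m[k]>best[0]: best=(m[k],np.degrees(th[k]),dx,dy)
    return best
def gauges(n):
    for c in ['wrist','scene','side']:
        st=observe(); f=grab_frame(c); cv2.imwrite(f'pics/p_{c}{n}.png',cv2.cvtColor(patch(f,st),cv2.COLOR_RGB2BGR))
        d={t:(tip_of(f,t) or [None])[0] for t in ['pointer_tip','set_tip']}
        print(c,{t:(r['confidence'],np.round(onz(f,r['position'],.178,st)[:2],4)) for t,r in d.items() if r}, st['clock'])
E
python3 - <<'E'
from h import *
gauges(6)
cv2.imwrite('pics/p6.png',np.hstack([cv2.imread(f'pics/p_{c}6.png') for c in ['wrist','scene']]))
E
```

```text
wrist {} 15.3
scene {'pointer_tip': (0.43, array([0.7278, 0.0868])), 'set_tip': (0.62, array([0.7378, 0.0911]))} 15.45
side {'pointer_tip': (0.59, array([0.7473, 0.0787]))} 15.6
```

View pics/p6.png

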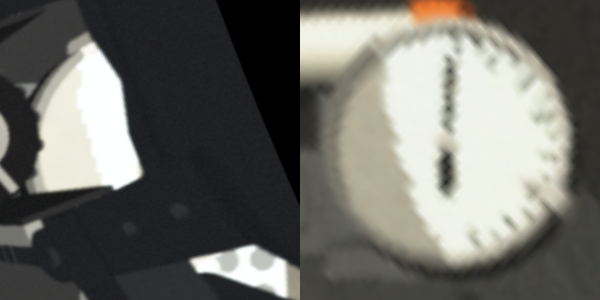

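```bash
cat > g.py <<'E'
from h import *
f=grab_frame('scene'); st=observe(); p=pointer(f,st); print('pointer',np.round(p,3),'clock',st['clock'],'q7',st['qpos'][6].round(3),'M',st['moment'].round(2))
r=tip_of(f,'pointer_tip'); 
if r: q=onz(f,r[0]['position'],.178)[:2]; print('net',r[0]['confidence'],q.round(4),np.degrees(np.arctan2(q[1]-.0406-p[3],q[0]-.7411-p[2])).round(1))
E
python3 g.py
python3 -m creep '[[[1,0,0,0.0002,0,0,8],[1,0,0,0.0002,0,0,8],[1,0,0,0.0002,0,0,8],[1,0,0,0,0,0,0]]]' | egrep 'pos|rot|orce:|width'; python3 g.py
```

```text
pointer [-1.32113e+02  9.15000e+01  0.00000e+00  4.00000e-03] clock 15.8 q7 1.636 M [ 1.    0.94 -0.15]
net 0.61 [ 0.7319 -0.0585] -95.1
position: [0.6432, 0.0364, 0.1993]
tool_rot: [3.141, -0.001, 3.091]
force: [-4.2, 4.2, -1.2]
grip_width: 0.0417
finger_force: 40.7
pointer [-1.41529e+02  8.50000e+01 -2.00000e-03  4.00000e-03] clock 16.3 q7 1.266 M [ 1.23  0.88 -0.08]
net 0.74 [0.6333 0.2414] 118.3
```

```bash
cat > g.py <<'E'
from h import *
f=grab_frame('scene'); st=observe(); cv2.imwrite('pics/pl.png',cv2.cvtColor(patch(f,st),cv2.COLOR_RGB2BGR))
def ang(fn):
    g=cv2.imread(fn,0); g=g[:,-300:]; v,u=np.mgrid[:300,:300]; m=(g<120)&(np.hypot(u-150,v-146)<66)
    x=np.stack([u[m]-150.,146.-v[m]],1); w=120.-g[m]; c=(x*w[:,None]).sum(0)/w.sum(); S=((x-c)*w[:,None]).T@(x-c)
    e=np.linalg.eigh(S); d=e[1][:,1]; d=d if d@c<=0 else -d   # tail heavier -> away
    return np.degrees(np.arctan2(d[1],d[0])).round(1),c.round(1),m.sum(),np.sqrt(e[0]/w.sum()).round(1)
print(ang('pics/p_scene6.png'),'->',ang('pics/pl.png'),'clock',st['clock'],'q7',st['qpos'][6].round(3),'M',st['moment'].round(2),'F',st['force'].round(1),st['position'].round(4))
E
python3 g.py
```

```text
(np.float64(88.4), array([ -3.8, -22.2]), np.int64(452), array([ 2.5, 15.5])) -> (np.float64(87.9), array([ -3.8, -20. ]), np.int64(464), array([ 2.5, 19.7])) clock 16.4 q7 1.267 M [ 1.37  0.87 -0.06] F [-4.   5.6 -1.2] [0.6432 0.0364 0.1993]
```

```bash
for i in 1 2; do python3 -m creep '[[[1,0,0,0.0002,0,0,8],[1,0,0,0.0002,0,0,8],[1,0,0,0,0,0,0]]]' | egrep 'tool_rot|width'; python3 g.py; done
```

```text
tool_rot: [3.141, -0.001, 2.812]
grip_width: 0.0416
(np.float64(88.4), array([ -3.8, -22.2]), np.int64(452), array([ 2.5, 15.5])) -> (np.float64(87.5), array([ -4. , -19.9]), np.int64(460), array([ 2.4, 20. ])) clock 16.75 q7 1.02 M [ 1.58  0.6  -0.11] F [-3.1  6.7 -2.9] [0.6433 0.0367 0.1988]
tool_rot: [3.141, -0.002, 2.533]
grip_width: 0.0416
(np.float64(88.4), array([ -3.8, -22.2]), np.int64(452), array([ 2.5, 15.5])) -> (np.float64(83.8), array([ -5.5, -21.7]), np.int64(497), array([ 2.5, 17.1])) clock 17.1 q7 0.776 M [ 1.79  0.42 -0.14] F [-2.3  7.2 -2.7] [0.6434 0.037  0.1984]
```

```bash
for i in 1 2; do python3 -m creep '[[[1,0,0,0,0,0,8],[1,0,0,0,0,0,8],[1,0,0,0,0,0,8],[1,0,0,0,0,0,0]]]' | egrep 'tool_rot|width'; python3 g.py; done
```

```text
tool_rot: [3.141, -0.002, 2.115]
grip_width: 0.0411
(np.float64(88.4), array([ -3.8, -22.2]), np.int64(452), array([ 2.5, 15.5])) -> (np.float64(63.6), array([-15.7, -22.1]), np.int64(377), array([ 2.5, 10.8])) clock 17.55 q7 0.41 M [ 1.95 -0.01 -0.09] F [ 0.7  8.1 -3. ] [0.6437 0.0372 0.1984]
tool_rot: [3.141, -0.002, 1.696]
grip_width: 0.0413
(np.float64(88.4), array([ -3.8, -22.2]), np.int64(452), array([ 2.5, 15.5])) -> (np.float64(43.0), array([-22.6, -16.2]), np.int64(621), array([ 3. , 19.9])) clock 18.0 q7 0.046 M [ 2.   -0.68 -0.09] F [ 3.1  7.9 -4.6] [0.6441 0.0373 0.1984]
```

```bash
for i in 1 2; do python3 -m creep '[[[1,0,0,0.0001,0,0,8],[1,0,0,0,0,0,8],[1,0,0,0,0,0,8],[1,0,0,0,0,0,8],[1,0,0,0,0,0,0]]]' | egrep 'tool_rot|width'; python3 g.py; done
python3 - <<'E'
from h import *
gauges(8)
cv2.imwrite('pics/p8.png',cv2.resize(np.hstack([cv2.imread(f'pics/p_{c}8.png') for c in ['wrist','scene']]),(800,400),interpolation=2))
E
```

```text
tool_rot: [3.141, -0.002, 1.137]
grip_width: 0.0416
(np.float64(88.4), array([ -3.8, -22.2]), np.int64(452), array([ 2.5, 15.5])) -> (np.float64(14.9), array([-29.6,  -4.6]), np.int64(517), array([ 2.6, 23.3])) clock 18.55 q7 -0.436 M [ 1.81 -1.42 -0.09] F [ 6.3  7.6 -5.5] [0.6446 0.0373 0.1984]
tool_rot: [3.141, -0.002, 0.579]
grip_width: 0.0418
(np.float64(88.4), array([ -3.8, -22.2]), np.int64(452), array([ 2.5, 15.5])) -> (np.float64(-11.1), array([-32.5,   8.7]), np.int64(636), array([ 3.2, 16.1])) clock 19.1 q7 -0.914 M [ 1.46 -1.93 -0.16] F [ 8.8  6.4 -4.6] [0.6449 0.0369 0.1984]
wrist {'pointer_tip': (0.66, array([0.7756, 0.0337])), 'set_tip': (0.95, array([0.7729, 0.0235]))} 19.1
scene {'pointer_tip': (0.69, array([ 0.7309, -0.0578])), 'set_tip': (0.42, array([0.7791, 0.0266]))} 19.25
side {'pointer_tip': (0.34, array([0.7936, 0.0264])), 'set_tip': (0.54, array([0.4792, 0.2339]))} 19.4
```

View pics/p8.png

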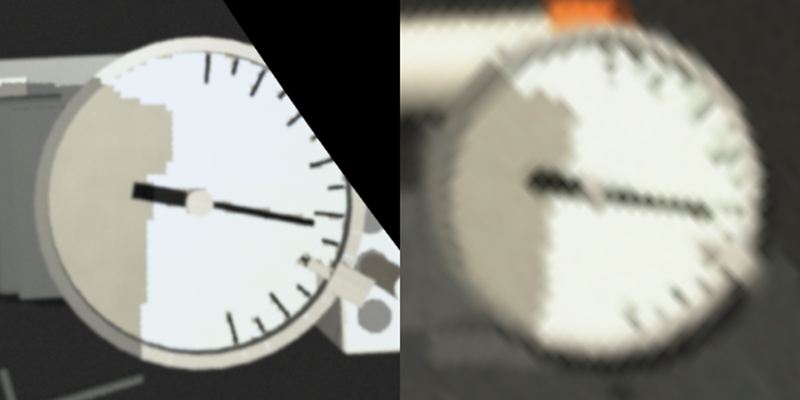

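```bash
python3 -m creep '[[[1,0,0,0.0001,0,0,8],[1,0,0,0,0,0,8],[1,0,0,0,0,0,4],[1,0,0,0,0,0,0]]]' | egrep 'tool_rot|width'; python3 g.py
python3 - <<'E'
from h import *
gauges(9)
cv2.imwrite('pics/p9.png',cv2.resize(cv2.imread('pics/p_wrist9.png'),(600,600),interpolation=2))
E
```

```text
tool_rot: [-3.142, -0.002, 0.232]
grip_width: 0.0414
(np.float64(88.4), array([ -3.8, -22.2]), np.int64(452), array([ 2.5, 15.5])) -> (np.float64(-27.7), array([-25.9,  15. ]), np.int64(771), array([ 3.4, 23.2])) clock 20.0 q7 -1.209 M [ 1.25 -2.   -0.07] F [ 9.   5.2 -4.5] [0.6451 0.0366 0.1984]
wrist {'pointer_tip': (0.76, array([0.7728, 0.0248])), 'set_tip': (0.58, array([0.7708, 0.0239]))} 20.0
scene {'pointer_tip': (0.4, array([0.7706, 0.0344])), 'set_tip': (0.56, array([0.7733, 0.0277]))} 20.15
side {} 20.3
```

View pics/p9.png

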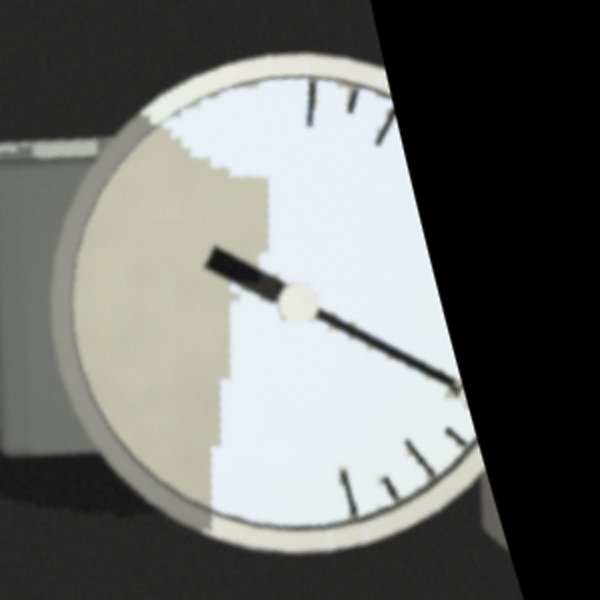

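```bash
python3 -m creep '[[[1,0,0,0,0,0,1.3],[1,0,0,0,0,0,0],[1,0,0,0,0,0,0],[1,0,0,0,0,0,0],[1,0,0,0,0,0,0]]]' | egrep 'tool_rot|width';  python3 -m creep '[[[-1,0,0,0,0,0,0],[-1,0,0,0,0,0,0],[-1,0,0,0,0,0,0],[-1,0,0,0,0,0,0],[-1,0,0,0,0,0,0],[-1,0,0,-0.03,0,0,0],[-1,0,0,-0.05,0,0,0],[-1,0,0,0,0,0,0],[-1,0,0,0,0,0,0]]]'; python3 g.py
python3 - <<'E'
from h import *
gauges(10)
import runpy
g=cv2.imread('pics/p_wrist10.png',0); v,u=np.mgrid[:300,:300]
c=np.array([149,151]); r=np.hypot(u-c[0],v-c[1]); m=(g<110)&(r>20)&(r<68)&(u>c[0]+10)
x=np.stack([u[m]-c[0],c[1]-v[m]],1); a=np.degrees(np.arctan2(x[:,1],x[:,0])); print(m.sum(),np.median(a),a.std())
E
```

```text
tool_rot: [-3.141, -0.002, 0.212]
grip_width: 0.041
clock: 21.85
position: [0.644, 0.0353, 0.2794]
tool_rot: [-3.141, -0.002, 0.205]
force: [-0.6, 0.2, -0.9]
grip_width: 0.0854
finger_force: 0.0
(np.float64(88.4), array([ -3.8, -22.2]), np.int64(452), array([ 2.5, 15.5])) -> (np.float64(-28.7), array([-25.9,  15.4]), np.int64(715), array([ 3.2, 21.7])) clock 21.9 q7 -1.267 M [-0.04  0.03 -0.05] F [-0.3 -0.4 -1.4] [0.6435 0.0354 0.2782]
wrist {'pointer_tip': (0.82, array([0.7709, 0.0224])), 'set_tip': (0.78, array([0.7693, 0.0239]))} 21.9
scene {'pointer_tip': (0.42, array([0.761 , 0.0431])), 'set_tip': (0.37, array([0.777 , 0.0247]))} 22.05
side {'pointer_tip': (0.55, array([0.471 , 0.2387]))} 22.2
113 -28.495638618244982 1.0079719434212009
```

```bash
python3 -c "
from workcell import *
print(job_done())"
```

```text
the job is handed in; nothing more can be done
None
```

The job is handed in at about 22 s of the 72 s allowed, with no verdict returned: the cell met the back stop at about 13 N on the tool, the gauge pointer reads about 0.5° from the set hand after letting go, and the gripper is clear. I last measured the cell's position before turning the knob, and I did not check the other things on the bench afterwards.

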